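# Weigh the tin from behind the jars

## Task

The flat steel tin stands behind the glass jar, the pepper mill and the shaker on the wooden stand: first move all three of those onto the white chopping board, then stand the tin in the middle of the steel pan of the kitchen scale. Only then put the jar, the mill and the shaker back, each on the spot where it stood at first, and leave the tin on the scale. Keep these things upright, let go of everything, and do not disturb the ramekin or the squeeze bottle.

Things in the scene. Friction and masses are not known exactly. Their poses are not given: they have to be found in the camera images.
- jar: Closed straight-sided glass jar (amber) with a white lid, a round cylinder 62 mm in diameter over its whole 108 mm height (the lid is the top 24 mm, of the same diameter). Loose, about 0.35 kg. Origin: centre of the underside; z up. Starts on one of the three round cork spots of the stand, as do mill and shaker (which on which varies).
- mill: Dark wooden pepper mill, round, 129 mm tall with a small steel ball on top. Foot 56 mm in diameter, waist 42 mm at 45 to 60 mm height, straight head 52 mm in diameter from 74 to 104 mm height (grip it there). Loose, about 0.25 kg. Origin: centre of the underside; z up.
- shaker: Plain aluminium shaker, a round cylinder 54 mm in diameter up to 96 mm height, then a low pierced steel dome to 113 mm. Loose, about 0.2 kg. Origin: centre of the underside; z up.
- tin: Closed flat steel tin, 60 mm (its x) by 100 mm (its y) by 40 mm high. Loose, about 0.3 kg. Origin: centre of the underside; z up. Stands at the back of the stand, some 12 to 30 mm behind the row of three, with its long side along that row; grip it across its 60 mm, for which the three must be out of the way.
- stand: Fixed wooden stand, a slab 190 mm (x) by 270 mm (y) by 8 mm high. Origin: centre of the underside, z up; its x points from its front to its back. Three cork discs, 76 mm in diameter and flush with the top, lie 45 mm in front of its centre (x = -45 mm) at y = -82, 0 and +82 mm; jar, mill and shaker start on them, within about 4 mm of the middle.
- board: Fixed white plastic chopping board, 300 mm (x) by 200 mm (y) by 12 mm high, empty at the start: the side area. Origin: centre of the underside; z up. It lies to the left or to the right of the stand, and the scale on the other side.
- scale_pan (a point): Centre of the top face of the scale's square-edged steel pan, 140 mm (x) by 150 mm (y); the point is 26 mm above the worktop, z up. The scale is grey, fixed, 200 mm (x) by 160 mm (y), with its display strip beyond the pan on the -x side. The pan does not give.
- ramekin: Small white ceramic ramekin, 48 mm in diameter, 34 mm high, open; stands on the stand beside the tin. Leave it. Origin: centre of the underside.
- squeeze: Red squeeze bottle, 54 mm in diameter, 172 mm high with a pointed top; stands beyond the stand. Leave it. Origin: centre of the underside.
There are look-alikes about, which are no part of the job. What is shaped like the shaker but blue or purple is not meant.

How it is judged (in metres and radians):
On the way, in this order (a step that is already met when the one before it is completed fails the run):
1. jar, mill and shaker all stand released on the chopping board (x of jar in the frame of board between -0.142 and 0.142 m and y of jar in the frame of board between -0.092 and 0.092 m and z of jar in the frame of board between 0.006 and 0.018 m and linear speed of each of jar, mill, shaker below 0.03 m/s and contact force between each of jar, mill, shaker and the fingers below 0.1 N and angle between each of jar, mill, shaker's own z axis and vertical below 0.1 rad and x of mill in the frame of board between -0.142 and 0.142 m and y of mill in the frame of board between -0.092 and 0.092 m and z of mill in the frame of board between 0.006 and 0.018 m and x of shaker in the frame of board between -0.142 and 0.142 m and y of shaker in the frame of board between -0.092 and 0.092 m and z of shaker in the frame of board between 0.006 and 0.018 m), for 0.2 s.
2. the tin stands released on the middle of the scale's pan while the three are still on the board (all of step 1 and horizontal distance between tin and scale_pan below 0.015 m and z of tin in the frame of scale_pan between -0.006 and 0.006 m and linear speed of tin below 0.03 m/s and contact force between tin and the fingers below 0.1 N and angle between tin's own z axis and vertical below 0.1 rad), for 0.2 s.
At the end, for the whole second after the job is handed in: The tin stands upright on the scale's pan, its centre within 15 mm of the pan's centre; jar, mill and shaker each stand upright within 15 mm of where they were at the start; all four are released and at rest (horizontal distance between tin and scale_pan below 0.015 m and z of tin in the frame of scale_pan between -0.006 and 0.006 m and linear speed of each of tin, jar, mill, shaker below 0.03 m/s and contact force between each of tin, jar, mill, shaker and the fingers below 0.1 N and angle between each of tin, jar, mill, shaker's own z axis and vertical below 0.1 rad and distance of each of jar, mill, shaker from where it was at the start of the episode below 0.015 m); the robot touches nothing.
It fails at once if the ramekin is disturbed (moved more than 25 mm) (distance of ramekin from where it was at the start of the episode above 0.025 m).
It fails at once if the squeeze bottle is disturbed (moved more than 25 mm) (distance of squeeze from where it was at the start of the episode above 0.025 m).
It fails at once if the jar, the mill, the shaker or the tin is tipped over (angle between any of jar, mill, shaker, tin's own z axis and vertical above 0.7 rad).
It also fails if it takes over 147 s, if anything falls off the work surface, if the arm or the gripper's body presses on something with over 40 N, if the wrist force passes 120 N, or if a joint passes its speed limit or range.

## Robot

A 6-joint arm with a two-finger parallel gripper is mounted at the origin on the work surface. World frame = base frame: x ahead of the robot, y to its left, z up, the work surface at z = 0. Lengths are in m, angles in degrees, forces in N, time in s.
With the tool pointing down it reaches from about 0.375 to 0.9 m from the base axis. Payload 3.1 kg.
Tool frame: the origin (TCP) lies on the centre line of the jaws, within the pads' length; the fingertips stand 25 mm ahead of it and the grasp point (between the pads) lies 6 mm ahead of it; z points along the fingers, y is the line along which they close (so a half turn about z gives the same grasp; the last joint's range is limited). The gripper opens to 87 mm and grips with 3 to 60 N. Pads are 19 mm wide; open, the fingers measure 117 mm over their backs; the gripper's body (75 mm by 190 mm) begins 51 mm behind the grasp point.
Start: joints at [-74.399, 30.224, 82.088, -0, 67.689, -10.227], TCP at [0.272, -0.563, 0.248] pointing down, gripper open.
Joint ranges: [-176.69, 176.69], [-43.24, 126.21], [12.49, 139.97], [-82, 262], [0, 151.66], [-163.58, 163.58]. Speed limits (degrees/s): [159.86, 159.86, 180, 180, 180, 180].

## Interface

Orientations are given as a 3x3 rotation matrix whose columns are the frame's x, y, z axes.
In Python, from rig import * gives the robot as it stands.
- The arm moves only by the tool step_arm, never from a script. Its argument "steps" is a list of rows, each a list of 7 numbers: the shift along the tool's x, y, z normalised to -1 to 1, where 1 is 0.3 m, then the turn, a rotation vector about the tool's x, y, z normalised to -1 to 1, where 1 is 45 degrees, then the gripper's target within -1 to 1 (shut at 1, half-way at 0, fully open at -1). A call has 1 to 8 rows; each row is the pose to reach, as a shift and turn from the pose commanded when the call began, along the tool's axes at that moment; what a row does not reach only later rows make up. A row lasts 1/12 s, in which the tool goes at most 41.7 mm and 7.16 degrees, less where a joint would pass 70% of its speed; a pose out of reach is approached as far as the arm can. A call with a number of a shift or a turn outside -1 to 1 is refused whole. A call with a gripper value outside its range is refused whole. The fingers move at their own pace and stop on an object; the grip force is fixed at half the most. Time passes only in rows, so rows that repeat a pose let the fingers close. It gives the time, the measured TCP pose, the force, the opening and the grip force at its end, in the units of the state.
- read_state(): the state, without advancing time (a new reading comes with each control period).
- capture(name): name is "scene" or "top" or "wrist"; returns a dict with "image" (400x640x3 uint8, red, green, blue), "vertical_fov" (degrees; the focal length in pixels is half the picture's height over the tangent of half this angle, whatever the lens; pixels are square), "cx", "cy" (the principal point, pixels), "k1" (the pictures are not rectified: a ray, as slopes to the right and down, at radius r is drawn at 1 + k1 r^2 times it, then the intrinsics apply), "world_from_camera" (4x4, takes a point from camera to world coordinates); the wrist camera has in their place "T_tool_cam" (4x4, takes a point from camera to tool coordinates, whose origin is the TCP and whose axes are the flange's). Camera axes: x right, y down, z forward; pixel columns grow to the right and rows downward; lengths in m; the calibration is good to about 2 mm. A picture is of the moment at which its call begins: read the wrist's pose just before it. There is no depth.
- hand_in(): hands the job in; it is judged then, once.
The state is a dict: "time_s": time; "joint_positions": joint angles; "qvel": joint speeds; "tau": joint torques, N m; "position": TCP position; "tcp_rot": TCP orientation; "force": force on the tool from outside, world axes, zero at the start; "moment": the same for the moment, N m; "opening": opening from 0.0 (shut) to 1.0 (fully open); "grasp_force": force on a finger pad.
Only numpy, scipy, OpenCV 4.12 (cv2) and the standard library are available. Lean on these libraries where they do the work, as an engineer would, in place of code of your own. Each camera call takes 0.05 s, during which the arm holds its last target. There are 200 camera calls.

## Working session

There is one attempt and no reset: what is moved stays moved. The work goes in short steps, Python scripts to look and compute and a tool call to move; the robot and the scene stay as the last step left them, time stands still between calls to the robot, and variables do not carry over. Pictures are saved under pics/ and viewed, at most 14 in all, crops included, and the job is handed in when it is done.

Besides the shell and the picture viewer there is one more tool, called after "Request:" by a JSON object that holds its "name" and its "arguments", one argument or row to a line. step_arm: Moves the arm, as the interface text tells. Scaled input: -1 to 1 covers 0.3 m each way for a shift and 45 degrees each way for a turn. Its arguments: {"type":"object","properties":{"steps":{"type":"array"}},"required":["steps"]}

```bash
ls; mkdir -p pics
python3 - <<'E'
from rig import *
import cv2,pickle
for n in("scene","top"):
    c=capture(n);cv2.imwrite(f"pics/{n}.png",c["image"][:,:,::-1]);pickle.dump(c,open(n+".pkl","wb"))
    print({k:v for k,v in c.items() if k!="image"})
s=read_state();print(s)
E
```

```text
pics
{'vertical_fov': 47.93945696708008, 'cx': 312.68701231471704, 'cy': 190.96716174849328, 'k1': 0.0019324623782654622, 'world_from_camera': array([[ 0.48643875,  0.61680245, -0.61881505,  1.22345612],
       [ 0.87371252, -0.34497812,  0.34295268, -0.35343341],
       [-0.0019436 , -0.70749193, -0.70671875,  0.81796921],
       [ 0.        ,  0.        ,  0.        ,  1.        ]])}
{'vertical_fov': 57.51645956836269, 'cx': 317.71103149690566, 'cy': 198.60568011968837, 'k1': -0.033367854855625004, 'world_from_camera': array([[-0.0211465 , -0.98921333,  0.1449476 ,  0.44254567],
       [-0.99977227,  0.02050688, -0.00590564,  0.01180381],
       [ 0.00286951, -0.14503947, -0.98942171,  0.84423534],
       [ 0.        ,  0.        ,  0.        ,  1.        ]])}
{'time_s': 0.1, 'joint_positions': array([-7.43984431e+01,  3.02730209e+01,  8.21488552e+01, -8.73039756e-05,
        6.76892728e+01, -1.02292423e+01]), 'qvel': array([-0.0464607 , -0.1226766 , -0.17125707,  0.03351705, -0.04682547,
       -0.03750592]), 'tau': array([-5.39017001e-04, -4.40986311e+01, -1.77151161e+01,  6.34898501e-02,
        5.33928804e-02, -3.31117576e-05]), 'position': array([ 0.27216273, -0.56195433,  0.24667713]), 'tcp_rot': array([[ 9.00084521e-01,  4.35715023e-01, -5.23089925e-04],
       [ 4.35715202e-01, -9.00082648e-01,  1.86805959e-03],
       [ 3.43117463e-04, -1.90932976e-03, -9.99998118e-01]]), 'force': array([-0.46996463,  0.18828876,  0.25990368]), 'moment': array([ 0.02159396,  0.01283778, -0.00397904]), 'grasp_force': 0.0, 'opening': 1.0014047198450133}
```

View pics/scene.png

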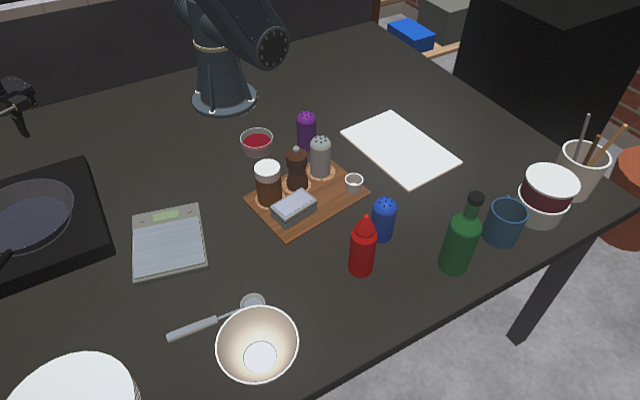

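View pics/top.png

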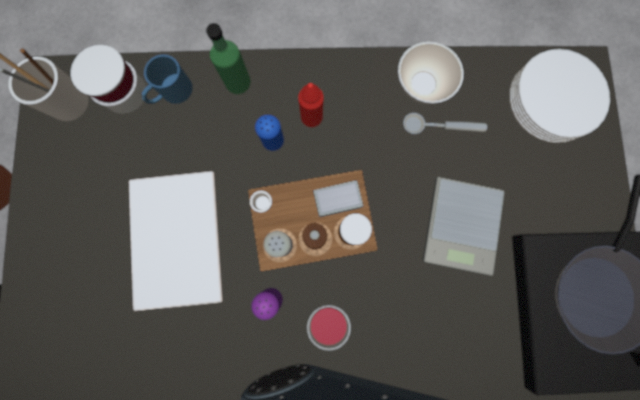

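The scene view and the top view agree. The board is at the left (top px 130-220, 172-308) and the scale at the right (430-503, 178-273). On the stand, the shaker (278,243), mill (315,236) and jar (355,230) form the front row. The tin (339,198) is behind, with the ramekin at (261,202) beside it. Next I'll enlarge the top view.

Run:
```python
import cv2
a=cv2.imread("pics/top.png")
cv2.imwrite("pics/t1.png",cv2.resize(a[165:275,240:385],None,fx=5.4,fy=5.4,interpolation=cv2.INTER_CUBIC))
cv2.imwrite("pics/t2.png",cv2.resize(a[170:280,420:510],None,fx=5,fy=5,interpolation=cv2.INTER_CUBIC))
a=cv2.imread("pics/scene.png")
cv2.imwrite("pics/s1.png",cv2.resize(a[120:245,235:380],None,fx=4.8,fy=4.8,interpolation=cv2.INTER_CUBIC))
```

```text
(no output)
```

View pics/t1.png

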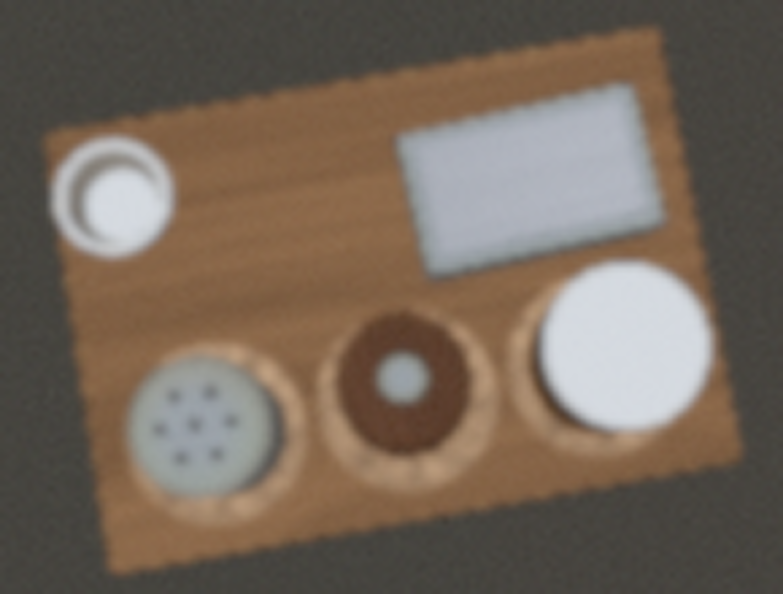

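View pics/t2.png

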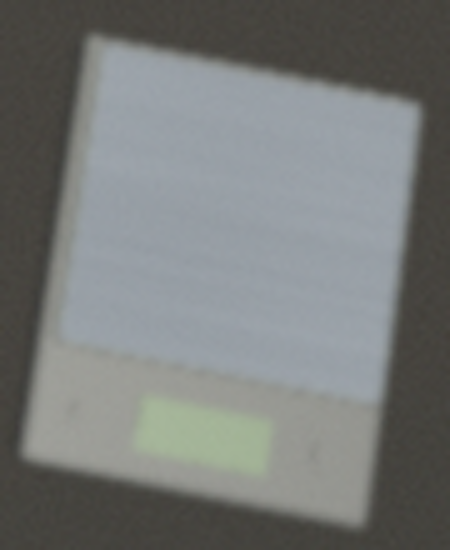

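View pics/s1.png

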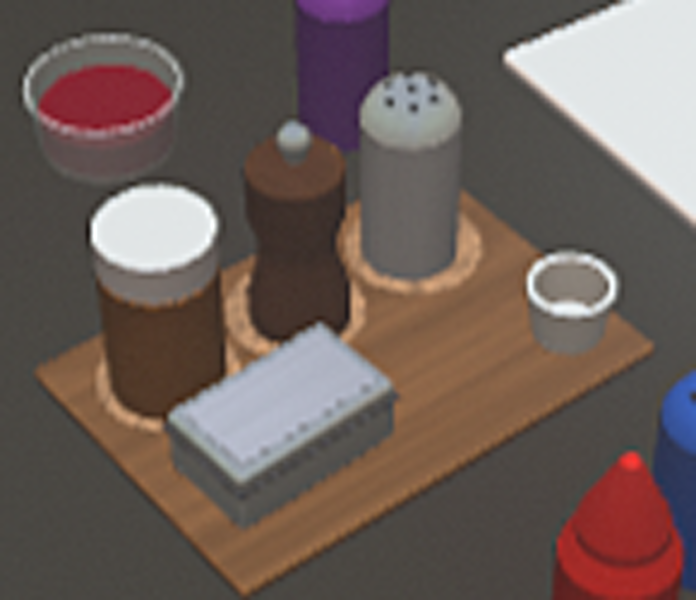

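The crops give the following pixels (zoomed, to be converted):
- **t1, stand corners:** (45,133), (657,28), (742,460), (110,573)
- **t1, objects:** lid (626,346), mill ball (404,378), shaker holes (196,424), tin top (398,135), (632,83), (664,222), (430,278)
- **t2, pan corners:** (103,42), (418,100), (381,403), (63,343)
- **s1, objects:** lid (154,229), ball (293,139), holes (411,92), tin top (170,415), (322,323), (394,385), (241,480)

```bash
cat > h.py <<'E'
import numpy as np,cv2,pickle
def intr(c):
    f=200/np.tan(np.radians(c["vertical_fov"])/2)
    return np.array([[f,0,c["cx"]],[0,f,c["cy"]],[0,0,1]]),np.array([c["k1"],0,0,0.])
def px2w(c,pts,z,T=None):
    K,d=intr(c);T=c["world_from_camera"] if T is None else T
    u=cv2.undistortPoints(np.array(pts,float).reshape(-1,1,2),K,d)[:,0]
    r=np.c_[u,np.ones(len(u))]@T[:3,:3].T
    return T[:3,3]+r*((z-T[2,3])/r[:,2])[:,None]
E
python3 - <<'E'
from h import *
np.set_printoptions(precision=4,suppress=True)
t=pickle.load(open("top.pkl","rb"));s=pickle.load(open("scene.pkl","rb"))
A=lambda p,k,o:(np.array(p,float)+.5)/k-.5+np.array(o)
T1=lambda p,z:px2w(t,A(p,5.4,(240,165)),z)
T2=lambda p,z:px2w(t,A(p,5,(420,170)),z)
S1=lambda p,z:px2w(s,A(p,4.8,(235,120)),z)
def quad(n,q):
    q=q[:,:2];e=[np.linalg.norm(q[i]-q[i-1]) for i in range(4)]
    d=q[1]-q[0]+q[2]-q[3];print(n,q.mean(0),"edges",np.array(e),"dir01",np.degrees(np.arctan2(d[1],d[0])))
st=T1([(45,133),(657,28),(742,460),(110,573)],.008);quad("stand",st)
c=st.mean(0)[:2];d=st[1]-st[0]+st[2]-st[3];a=np.arctan2(d[1],d[0])+np.pi/2
ux=np.array([np.cos(a),np.sin(a)]);uy=np.array([-ux[1],ux[0]])
print("stand yaw",np.degrees(a),"spots",[c-.045*ux+k*.082*uy for k in(-1,0,1)])
print("top jar,mill,mill,shk,ram",T1([(626,346)],.116),T1([(404,378)],.131),T1([(404,382)],.112),T1([(196,424)],.121),T1([(203,428)],.104),T1([(112,197)],.042))
print("scene jar,mill,shk",S1([(154,229)],.116),S1([(293,139)],.131),S1([(411,92)],.121),S1([(571,287)],.042))
quad("tin top",T1([(398,135),(632,83),(664,222),(430,278)],.048))
quad("tin scn",S1([(394,385),(241,480),(170,415),(322,323)],.048))
quad("pan",T2([(103,42),(418,100),(381,403),(63,343)],.026))
quad("board",px2w(t,[(128,180),(214,172),(222,303),(133,309)],.012))
print("squeeze",px2w(t,[(311,88)],.17),px2w(t,[(312,122)],.01),"purple",px2w(t,[(265,304)],.105),"bowl",px2w(t,[(329,328)],.04))
E
```

```text
stand [0.5174 0.0217] edges [0.1893 0.2689 0.189  0.2695] dir01 -81.23091800243995
stand yaw 8.769081997560054 spots [array([ 0.4854, -0.0662]), array([0.4729, 0.0149]), array([0.4604, 0.0959])]
top jar,mill,mill,shk,ram [[ 0.487  -0.0668  0.116 ]] [[0.4762 0.0155 0.131 ]] [[0.4757 0.0156 0.112 ]] [[0.4615 0.0918 0.121 ]] [[0.4604 0.0911 0.104 ]] [[0.5572 0.1347 0.042 ]]
scene jar,mill,shk [[ 0.4883 -0.0684  0.116 ]] [[0.477  0.0141 0.131 ]] [[0.4623 0.0902 0.121 ]] [[0.5581 0.1324 0.042 ]]
tin top [ 0.5602 -0.0377] edges [0.0603 0.0989 0.059  0.0982] dir01 -78.08801586507646
tin scn [ 0.5617 -0.0385] edges [0.057  0.096  0.0559 0.0972] dir01 -78.23890911266739
pan [ 0.5208 -0.3336] edges [0.1399 0.1477 0.1407 0.1456] dir01 -101.84785755903165
board [0.4771 0.3368] edges [0.2949 0.2031 0.299  0.2   ] dir01 -86.46660481322748
squeeze [[0.761  0.0163 0.17  ]] [[0.7501 0.0166 0.01  ]] purple [[0.3429 0.1158 0.105 ]] bowl [[ 0.2815 -0.0111  0.04  ]]
```

Request:
{"name": "step_arm", "arguments": {
  "steps": [
    [0.2,-0.24,-0.033,0,0,-0.3,-1],
    [0.4,-0.48,-0.033,0,0,-0.6,-1],
    [0.529,-0.633,-0.033,0,0,-1,-1],
    [0.529,-0.633,-0.033,0,0,-1,-1],
    [0.529,-0.633,-0.033,0,0,-1,-1],
    [0.529,-0.633,-0.033,0,0,-1,-1],
    [0.529,-0.633,-0.033,0,0,-1,-1],
    [0.529,-0.633,-0.033,0,0,-1,-1]
  ]
}}

```text
time_s: 0.77
position: [0.3325, -0.3198, 0.2574]
tcp_rot: [[0.325, 0.946, -0.001], [0.946, -0.325, 0.001], [0.001, -0.001, -1.0]]
force: [0.4, -0.3, -0.1]
opening: 1.002
grasp_force: 0.0
```

Request:
{"name": "step_arm", "arguments": {
  "steps": [
    [0.13,-0.01,0,0,0,-0.1,-1],
    [0.26,-0.02,0,0,0,-0.2,-1],
    [0.39,-0.03,0,0,0,-0.3,-1],
    [0.52,-0.04,0,0,0,-0.426,-1],
    [0.65,-0.053,0,0,0,-0.426,-1],
    [0.78,-0.064,0,0,0,-0.426,-1],
    [0.902,-0.074,0,0,0,-0.426,-1],
    [0.902,-0.074,0,0,0,-0.426,-1]
  ]
}}

```text
time_s: 1.43
position: [0.401, -0.055, 0.2574]
tcp_rot: [[-0.004, 1.0, 0.0], [1.0, 0.004, 0.002], [0.002, 0.0, -1.0]]
force: [0.3, -0.6, 0.1]
opening: 1.0
grasp_force: 0.0
```

Request:
{"name": "step_arm", "arguments": {
  "steps": [
    [0.13,0.05,0,0,0,0,-1],
    [0.26,0.1,0,0,0,0,-1],
    [0.39,0.15,0,0,0,0,-1],
    [0.503,0.205,0,0,0,0,-1],
    [0.503,0.205,0,0,0,0,-1],
    [0.503,0.205,0,0,0,0,-1]
  ]
}}

```text
time_s: 1.93
position: [0.4633, 0.0916, 0.2572]
tcp_rot: [[-0.002, 1.0, 0.001], [1.0, 0.002, -0.001], [-0.001, 0.001, -1.0]]
force: [-0.6, -0.5, 0.0]
opening: 0.999
grasp_force: 0.0
```

Run:
```python
from rig import *
from h import *
s=read_state();c=capture("wrist");pickle.dump((s,c),open("w1.pkl","wb"))
cv2.imwrite("pics/w1.png",c["image"][:,:,::-1])
K,d=intr(c);T=np.eye(4);T[:3,:3]=s["tcp_rot"];T[:3,3]=s["position"];T=T@c["T_tool_cam"]
Ti=np.linalg.inv(T)
for n,p in dict(shk=(.4615,.091,.121),shkbase=(.4615,.091,.008),mill=(.4765,.015,.131),jar=(.4875,-.0675,.116)).items():
    print(n,cv2.projectPoints(np.array([p]),cv2.Rodrigues(Ti[:3,:3])[0],Ti[:3,3],K,d)[0].ravel())
print(s["position"])
```

```text
shk [323.38796433 199.74836028]
shkbase [324.02280451 169.93717889]
mill [341.13606006 289.51267865]
jar [350.59140301 356.4234092 ]
[0.46334954 0.09164055 0.25719032]
```

View pics/w1.png

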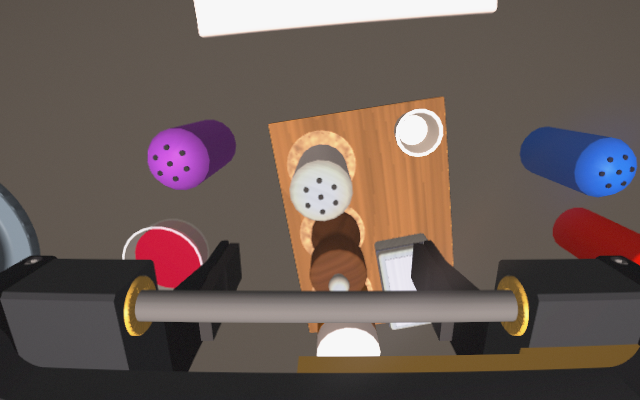

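The wrist view shows the shaker's holes at (321,194) and the mill ball at (339,285). Both are within about 4 mm of the prediction, so I'll descend and grip.

Request:
{"name": "step_arm", "arguments": {
  "steps": [
    [0.007,-0.005,0.12,0,0,0,-1],
    [0.007,-0.005,0.24,0,0,0,-1],
    [0.007,-0.005,0.36,0,0,0,-1],
    [0.007,-0.005,0.46,0,0,0,-1],
    [0.007,-0.005,0.52,0,0,0,-1],
    [0.007,-0.005,0.557,0,0,0,-1],
    [0.007,-0.005,0.557,0,0,0,-1],
    [0.007,-0.005,0.557,0,0,0,-1]
  ]
}}

```text
time_s: 2.65
position: [0.4602, 0.0916, 0.09]
tcp_rot: [[0.003, 1.0, -0.002], [1.0, -0.003, -0.0], [-0.0, -0.002, -1.0]]
force: [0.3, -0.0, 0.5]
opening: 0.999
grasp_force: 0.0
```

Request:
{"name": "step_arm", "arguments": {
  "steps": [
    [0,0,0,0,0,0,1],
    [0,0,0,0,0,0,1],
    [0,0,0,0,0,0,1],
    [0,0,0,0,0,0,1],
    [0,0,0,0,0,0,1],
    [0,0,0,0,0,0,1],
    [0,0,0,0,0,0,1],
    [0,0,0,0,0,0,1]
  ]
}}

```text
time_s: 3.32
position: [0.4601, 0.0936, 0.0906]
tcp_rot: [[-0.0, 1.0, -0.0], [1.0, 0.0, -0.0], [-0.0, -0.0, -1.0]]
force: [-0.3, -1.0, 4.7]
opening: 0.615
grasp_force: 29.9
```

Request:
{"name": "step_arm", "arguments": {
  "steps": [
    [0,0,-0.06,0,0,0,1],
    [0,0,-0.16,0,0,0,1],
    [0,0,-0.28,0,0,0,1],
    [0,0,-0.4,0,0,0,1],
    [0,0,-0.47,0,0,0,1],
    [0,0,-0.5,0,0,0,1],
    [0,0,-0.5,0,0,0,1]
  ]
}}

```text
time_s: 3.9
position: [0.4614, 0.0935, 0.242]
tcp_rot: [[-0.0, 1.0, 0.005], [1.0, 0.0, -0.0], [-0.0, 0.005, -1.0]]
force: [0.7, -0.6, -2.5]
opening: 0.613
grasp_force: 29.9
```

Request:
{"name": "step_arm", "arguments": {
  "steps": [
    [0.09,0.033,0,0,0,0,1],
    [0.21,0.078,0,0,0,0,1],
    [0.33,0.122,0,0,0,0,1],
    [0.45,0.167,0,0,0,0,1],
    [0.57,0.211,0,0,0,0,1],
    [0.69,0.256,0,0,0,0,1],
    [0.81,0.3,0,0,0,0,1],
    [0.9,0.333,0,0,0,0,1]
  ]
}}

```text
time_s: 4.57
position: [0.5597, 0.366, 0.2365]
tcp_rot: [[-0.001, 1.0, -0.004], [1.0, 0.001, -0.001], [-0.001, -0.004, -1.0]]
force: [-0.7, 0.1, -1.2]
opening: 0.614
grasp_force: 29.9
```

Request:
{"name": "step_arm", "arguments": {
  "steps": [
    [0.06,0.02,0,0,0,0,1],
    [0.09,0.034,0,0,0,0,1],
    [0.09,0.034,0,0,0,0,1],
    [0.09,0.034,0,0,0,0,1]
  ]
}}

```text
time_s: 4.9
position: [0.5694, 0.3894, 0.2379]
tcp_rot: [[-0.0, 1.0, -0.004], [1.0, 0.0, -0.003], [-0.003, -0.004, -1.0]]
force: [-0.0, -0.8, -1.8]
opening: 0.612
grasp_force: 29.9
```

Request:
{"name": "step_arm", "arguments": {
  "steps": [
    [0,0,0.08,0,0,0,1],
    [0,0,0.18,0,0,0,1],
    [0,0,0.28,0,0,0,1],
    [0,0,0.36,0,0,0,1],
    [0,0,0.42,0,0,0,1],
    [0,0,0.46,0,0,0,1],
    [0,0,0.483,0,0,0,1],
    [0,0,0.483,0,0,0,1]
  ]
}}

```text
time_s: 5.57
position: [0.5698, 0.3891, 0.0954]
tcp_rot: [[0.001, 1.0, -0.002], [1.0, -0.001, -0.001], [-0.001, -0.002, -1.0]]
force: [-0.2, -0.0, -1.4]
opening: 0.608
grasp_force: 30.0
```

Request:
{"name": "step_arm", "arguments": {
  "steps": [
    [0,0,0.003,0,0,0,1],
    [0,0,0.003,0,0,0,-1],
    [0,0,0.003,0,0,0,-1],
    [0,0,0.003,0,0,0,-1],
    [0,0,0.003,0,0,0,-1],
    [0,0,0.003,0,0,0,-1],
    [0,0,0.003,0,0,0,-1],
    [0,0,0.003,0,0,0,-1]
  ]
}}

```text
time_s: 6.23
position: [0.5705, 0.3905, 0.0947]
tcp_rot: [[-0.0, 1.0, 0.0], [1.0, 0.0, 0.0], [0.0, 0.0, -1.0]]
force: [0.3, -0.3, 0.4]
opening: 0.98
grasp_force: 0.0
```

Request:
{"name": "step_arm", "arguments": {
  "steps": [
    [0,0,-0.06,0,0,0,-1],
    [0,0,-0.16,0,0,0,-1],
    [0,0,-0.28,0,0,0,-1],
    [0,0,-0.4,0,0,0,-1],
    [0,0,-0.5,0,0,0,-1],
    [0,0,-0.567,0,0,0,-1],
    [0,0,-0.567,0,0,0,-1]
  ]
}}

```text
time_s: 6.82
position: [0.5731, 0.3919, 0.2712]
tcp_rot: [[-0.0, 1.0, 0.011], [1.0, 0.0, 0.005], [0.005, 0.011, -1.0]]
force: [1.4, -0.3, -0.1]
opening: 1.003
grasp_force: 0.0
```

Request:
{"name": "step_arm", "arguments": {
  "steps": [
    [-0.1,-0.025,0,0,0,0,-1],
    [-0.23,-0.057,0,0,0,0,-1],
    [-0.36,-0.09,0,0,0,0,-1],
    [-0.49,-0.122,0,0,0,0,-1],
    [-0.62,-0.155,0,0,0,0,-1],
    [-0.75,-0.188,0,0,0,0,-1],
    [-0.88,-0.22,0,0,0,0,-1],
    [-1,-0.25,0,0,0,0,-1]
  ]
}}

```text
time_s: 7.48
position: [0.4938, 0.0886, 0.2637]
tcp_rot: [[-0.0, 1.0, -0.002], [1.0, 0.0, -0.0], [-0.0, -0.002, -1.0]]
force: [0.9, -0.7, -0.3]
opening: 0.999
grasp_force: 0.0
```

Request:
{"name": "step_arm", "arguments": {
  "steps": [
    [-0.13,-0.032,0,0,0,0,-1],
    [-0.21,-0.05,0,0,0,0,-1],
    [-0.247,-0.062,0,0,0,0,-1],
    [-0.247,-0.062,0,0,0,0,-1],
    [-0.247,-0.062,0,0,0,0,-1]
  ]
}}

```text
time_s: 7.9
position: [0.4767, 0.0166, 0.2642]
tcp_rot: [[0.002, 1.0, -0.001], [1.0, -0.002, 0.001], [0.001, -0.001, -1.0]]
force: [-0.5, 0.7, -0.6]
opening: 1.001
grasp_force: 0.0
```

Request:
{"name": "step_arm", "arguments": {
  "steps": [
    [0,0,0.1,0,0,0,-1],
    [0,0,0.22,0,0,0,-1],
    [0,0,0.34,0,0,0,-1],
    [0,0,0.44,0,0,0,-1],
    [0,0,0.5,0,0,0,-1],
    [0,0,0.537,0,0,0,-1],
    [0,0,0.537,0,0,0,-1],
    [0,0,0.537,0,0,0,-1]
  ]
}}

```text
time_s: 8.57
position: [0.4769, 0.0178, 0.1029]
tcp_rot: [[-0.002, 1.0, -0.001], [1.0, 0.002, 0.001], [0.001, -0.001, -1.0]]
force: [-0.3, -0.2, 0.2]
opening: 1.004
grasp_force: 0.0
```

Request:
{"name": "step_arm", "arguments": {
  "steps": [
    [0,0,0,0,0,0,1],
    [0,0,0,0,0,0,1],
    [0,0,0,0,0,0,1],
    [0,0,0,0,0,0,1],
    [0,0,0,0,0,0,1],
    [0,0,0,0,0,0,1],
    [0,0,0,0,0,0,1],
    [0,0,0,0,0,0,1]
  ]
}}

```text
time_s: 9.23
position: [0.4763, 0.0163, 0.1038]
tcp_rot: [[0.0, 1.0, -0.001], [1.0, -0.0, 0.0], [0.0, -0.001, -1.0]]
force: [-2.3, -0.2, 4.2]
opening: 0.587
grasp_force: 29.9
```

Request:
{"name": "step_arm", "arguments": {
  "steps": [
    [0,0,-0.06,0,0,0,1],
    [0,0,-0.16,0,0,0,1],
    [0,0,-0.28,0,0,0,1],
    [0,0,-0.4,0,0,0,1],
    [0,0,-0.49,0,0,0,1],
    [0,0,-0.533,0,0,0,1],
    [0,0,-0.533,0,0,0,1]
  ]
}}

```text
time_s: 9.82
position: [0.4787, 0.016, 0.2663]
tcp_rot: [[0.0, 1.0, 0.007], [1.0, -0.0, -0.001], [-0.001, 0.007, -1.0]]
force: [1.2, 0.2, -3.6]
opening: 0.584
grasp_force: 30.0
```

Request:
{"name": "step_arm", "arguments": {
  "steps": [
    [0.09,0,0,0,0,0,1],
    [0.21,0,0,0,0,0,1],
    [0.33,0,0,0,0,0,1],
    [0.45,0,0,0,0,0,1],
    [0.57,0,0,0,0,0,1],
    [0.69,0,0,0,0,0,1],
    [0.8,0,0,0,0,0,1],
    [0.88,0,0,0,0,0,1]
  ]
}}

```text
time_s: 10.48
position: [0.4754, 0.2828, 0.261]
tcp_rot: [[-0.001, 1.0, -0.004], [1.0, 0.001, -0.0], [-0.0, -0.004, -1.0]]
force: [0.3, 0.1, -2.4]
opening: 0.59
grasp_force: 30.0
```

Request:
{"name": "step_arm", "arguments": {
  "steps": [
    [0.02,0,0,0,0,0,1],
    [0.033,0,0,0,0,0,1],
    [0.033,0,0,0,0,0,1],
    [0.033,0,0,0,0,0,1]
  ]
}}

```text
time_s: 10.82
position: [0.4763, 0.2891, 0.2623]
tcp_rot: [[0.001, 1.0, -0.002], [1.0, -0.001, -0.001], [-0.001, -0.002, -1.0]]
force: [-0.2, -0.6, -3.1]
opening: 0.586
grasp_force: 30.0
```

Request:
{"name": "step_arm", "arguments": {
  "steps": [
    [0,0,0.08,0,0,0,1],
    [0,0,0.18,0,0,0,1],
    [0,0,0.28,0,0,0,1],
    [0,0,0.38,0,0,0,1],
    [0,0,0.45,0,0,0,1],
    [0,0,0.49,0,0,0,1],
    [0,0,0.518,0,0,0,1],
    [0,0,0.518,0,0,0,1]
  ]
}}

```text
time_s: 11.48
position: [0.4759, 0.2885, 0.1073]
tcp_rot: [[0.002, 1.0, -0.004], [1.0, -0.002, -0.002], [-0.002, -0.004, -1.0]]
force: [0.0, -0.2, -3.3]
opening: 0.59
grasp_force: 30.0
```

Request:
{"name": "step_arm", "arguments": {
  "steps": [
    [0,0,0.0,0,0,0,-1],
    [0,0,0,0,0,0,-1],
    [0,0,0,0,0,0,-1],
    [0,0,0,0,0,0,-1],
    [0,0,0,0,0,0,-1],
    [0,0,0,0,0,0,-1],
    [0,0,0,0,0,0,-1]
  ]
}}

```text
time_s: 12.07
position: [0.4769, 0.2903, 0.1083]
tcp_rot: [[-0.0, 1.0, 0.0], [1.0, 0.0, 0.0], [0.0, 0.0, -1.0]]
force: [0.9, 0.2, 0.9]
opening: 0.978
grasp_force: 0.0
```

Request:
{"name": "step_arm", "arguments": {
  "steps": [
    [0,0,-0.06,0,0,0,-1],
    [0,0,-0.16,0,0,0,-1],
    [0,0,-0.28,0,0,0,-1],
    [0,0,-0.4,0,0,0,-1],
    [0,0,-0.5,0,0,0,-1],
    [0,0,-0.567,0,0,0,-1],
    [0,0,-0.567,0,0,0,-1]
  ]
}}

```text
time_s: 12.65
position: [0.4794, 0.2914, 0.2835]
tcp_rot: [[-0.0, 1.0, 0.01], [1.0, 0.0, 0.004], [0.004, 0.01, -1.0]]
force: [1.2, 0.3, -0.6]
opening: 1.005
grasp_force: 0.0
```

Request:
{"name": "step_arm", "arguments": {
  "steps": [
    [-0.1,0.003,0,0,0,0,-1],
    [-0.23,0.007,0,0,0,0,-1],
    [-0.36,0.011,0,0,0,0,-1],
    [-0.49,0.015,0,0,0,0,-1],
    [-0.62,0.019,0,0,0,0,-1],
    [-0.75,0.023,0,0,0,0,-1],
    [-0.88,0.027,0,0,0,0,-1],
    [-1,0.03,0,0,0,0,-1]
  ]
}}

```text
time_s: 13.32
position: [0.485, -0.0117, 0.2773]
tcp_rot: [[0.0, 1.0, -0.001], [1.0, -0.0, 0.0], [0.0, -0.001, -1.0]]
force: [0.6, -0.7, -0.5]
opening: 1.0
grasp_force: 0.0
```

Request:
{"name": "step_arm", "arguments": {
  "steps": [
    [-0.11,0.005,0,0,0,0,-1],
    [-0.17,0.005,0,0,0,0,-1],
    [-0.19,0.005,0,0,0,0,-1],
    [-0.19,0.005,0,0,0,0,-1],
    [-0.19,0.005,0,0,0,0,-1]
  ]
}}

```text
time_s: 13.73
position: [0.4867, -0.066, 0.2775]
tcp_rot: [[0.0, 1.0, -0.002], [1.0, -0.0, 0.001], [0.001, -0.002, -1.0]]
force: [0.2, 0.5, -0.7]
opening: 1.004
grasp_force: 0.0
```

Request:
{"name": "step_arm", "arguments": {
  "steps": [
    [0,0,0.12,0,0,0,-1],
    [0,0,0.25,0,0,0,-1],
    [0,0,0.38,0,0,0,-1],
    [0,0,0.49,0,0,0,-1],
    [0,0,0.57,0,0,0,-1],
    [0,0,0.617,0,0,0,-1],
    [0,0,0.617,0,0,0,-1],
    [0,0,0.617,0,0,0,-1]
  ]
}}

```text
time_s: 14.4
position: [0.4868, -0.0651, 0.0925]
tcp_rot: [[-0.002, 1.0, -0.002], [1.0, 0.002, 0.001], [0.001, -0.002, -1.0]]
force: [0.2, -0.6, 0.5]
opening: 1.003
grasp_force: 0.0
```

Request:
{"name": "step_arm", "arguments": {
  "steps": [
    [0,0,0,0,0,0,1],
    [0,0,0,0,0,0,1],
    [0,0,0,0,0,0,1],
    [0,0,0,0,0,0,1],
    [0,0,0,0,0,0,1],
    [0,0,0,0,0,0,1],
    [0,0,0,0,0,0,1],
    [0,0,0,0,0,0,1]
  ]
}}

```text
time_s: 15.07
position: [0.4863, -0.0666, 0.0937]
tcp_rot: [[-0.0, 1.0, -0.002], [1.0, 0.0, 0.0], [0.0, -0.002, -1.0]]
force: [-3.4, 0.4, 6.2]
opening: 0.708
grasp_force: 30.0
```

Request:
{"name": "step_arm", "arguments": {
  "steps": [
    [0,0,-0.06,0,0,0,1],
    [0,0,-0.16,0,0,0,1],
    [0,0,-0.28,0,0,0,1],
    [0,0,-0.4,0,0,0,1],
    [0,0,-0.49,0,0,0,1],
    [0,0,-0.533,0,0,0,1],
    [0,0,-0.533,0,0,0,1]
  ]
}}

```text
time_s: 15.65
position: [0.4891, -0.0674, 0.256]
tcp_rot: [[0.0, 1.0, 0.007], [1.0, -0.0, -0.003], [-0.003, 0.007, -1.0]]
force: [0.1, -0.3, -4.2]
opening: 0.71
grasp_force: 30.0
```

Request:
{"name": "step_arm", "arguments": {
  "steps": [
    [0.09,-0.02,0,0,0,0,1],
    [0.21,-0.048,0,0,0,0,1],
    [0.33,-0.075,0,0,0,0,1],
    [0.45,-0.103,0,0,0,0,1],
    [0.57,-0.13,0,0,0,0,1],
    [0.69,-0.157,0,0,0,0,1],
    [0.81,-0.185,0,0,0,0,1],
    [0.93,-0.212,0,0,0,0,1]
  ]
}}

```text
time_s: 16.32
position: [0.4217, 0.2135, 0.2511]
tcp_rot: [[0.001, 1.0, -0.004], [1.0, -0.001, -0.001], [-0.001, -0.004, -1.0]]
force: [0.8, 0.2, -3.9]
opening: 0.71
grasp_force: 30.0
```

Request:
{"name": "step_arm", "arguments": {
  "steps": [
    [0.12,-0.027,0,0,0,0,1],
    [0.24,-0.055,0,0,0,0,1],
    [0.36,-0.082,0,0,0,0,1],
    [0.46,-0.105,0,0,0,0,1],
    [0.53,-0.12,0,0,0,0,1],
    [0.56,-0.128,0,0,0,0,1],
    [0.56,-0.128,0,0,0,0,1],
    [0.56,-0.128,0,0,0,0,1]
  ]
}}

```text
time_s: 16.98
position: [0.3845, 0.3793, 0.2514]
tcp_rot: [[-0.001, 1.0, -0.003], [1.0, 0.001, -0.003], [-0.003, -0.003, -1.0]]
force: [0.9, -0.1, -3.9]
opening: 0.705
grasp_force: 30.0
```

Request:
{"name": "step_arm", "arguments": {
  "steps": [
    [0,0,0.08,0,0,0,1],
    [0,0,0.18,0,0,0,1],
    [0,0,0.28,0,0,0,1],
    [0,0,0.38,0,0,0,1],
    [0,0,0.45,0,0,0,1],
    [0,0,0.49,0,0,0,1],
    [0,0,0.518,0,0,0,1],
    [0,0,0.518,0,0,0,1]
  ]
}}

```text
time_s: 17.65
position: [0.3854, 0.3783, 0.097]
tcp_rot: [[0.002, 1.0, -0.002], [1.0, -0.002, -0.002], [-0.002, -0.002, -1.0]]
force: [-0.8, 0.8, -4.2]
opening: 0.709
grasp_force: 30.0
```

Request:
{"name": "step_arm", "arguments": {
  "steps": [
    [0,0,0.0,0,0,0,-1],
    [0,0,0,0,0,0,-1],
    [0,0,0,0,0,0,-1],
    [0,0,0,0,0,0,-1],
    [0,0,0,0,0,0,-1],
    [0,0,0,0,0,0,-1],
    [0,0,0,0,0,0,-1]
  ]
}}

```text
time_s: 18.23
position: [0.3854, 0.3803, 0.0978]
tcp_rot: [[-0.0, 1.0, 0.0], [1.0, 0.0, 0.0], [0.0, 0.0, -1.0]]
force: [-0.2, 0.2, 0.2]
opening: 0.994
grasp_force: 0.0
```

Request:
{"name": "step_arm", "arguments": {
  "steps": [
    [0,0,-0.06,0,0,0,-1],
    [0,0,-0.16,0,0,0,-1],
    [0,0,-0.28,0,0,0,-1],
    [0,0,-0.4,0,0,0,-1],
    [0,0,-0.5,0,0,0,-1],
    [0,0,-0.567,0,0,0,-1],
    [0,0,-0.567,0,0,0,-1]
  ]
}}

```text
time_s: 18.82
position: [0.3875, 0.382, 0.2728]
tcp_rot: [[-0.0, 1.0, 0.009], [1.0, 0.0, 0.006], [0.006, 0.009, -1.0]]
force: [0.5, -0.0, -0.4]
opening: 1.003
grasp_force: 0.0
```

Request:
{"name": "step_arm", "arguments": {
  "steps": [
    [-0.12,0.05,0,0,0,0,-1],
    [-0.24,0.1,0,0,0,0,-1],
    [-0.36,0.15,0,0,0,0,-1],
    [-0.48,0.2,0,0,0,0,-1],
    [-0.6,0.25,0,0,0,0,-1],
    [-0.72,0.3,0,0,0,0,-1],
    [-0.84,0.36,0,0,0,0,-1],
    [-1,0.42,0,0,0,0,-1]
  ]
}}

```text
time_s: 19.48
position: [0.5082, 0.0877, 0.2668]
tcp_rot: [[-0.0, 1.0, -0.001], [1.0, 0.0, 0.0], [0.0, -0.001, -1.0]]
force: [1.4, 0.4, -0.4]
opening: 1.002
grasp_force: 0.0
```

Request:
{"name": "step_arm", "arguments": {
  "steps": [
    [-0.12,0.05,0,0,0,-0.1,-1],
    [-0.24,0.1,0,0,0,-0.2,-1],
    [-0.34,0.15,0,0,0,-0.264,-1],
    [-0.394,0.167,0,0,0,-0.264,-1],
    [-0.394,0.167,0,0,0,-0.264,-1],
    [-0.394,0.167,0,0,0,-0.264,-1],
    [-0.394,0.167,0,0,0,-0.264,-1]
  ]
}}

```text
time_s: 20.07
position: [0.557, -0.0281, 0.2667]
tcp_rot: [[-0.206, 0.979, -0.003], [0.979, 0.206, 0.001], [0.002, -0.002, -1.0]]
force: [1.2, 0.5, 0.5]
opening: 0.996
grasp_force: 0.0
```

Run:
```python
from rig import *
from h import *
s=read_state();c=capture("wrist");t=capture("top")
cv2.imwrite("pics/w2.png",np.hstack([cv2.resize(t["image"][100:340,100:400],(400,320)),cv2.resize(c["image"],(400,250)) if 0 else cv2.copyMakeBorder(cv2.resize(c["image"],(400,250)),0,70,0,0,cv2.BORDER_CONSTANT)])[:,:,::-1])
K,d=intr(c);T=np.eye(4);T[:3,:3]=s["tcp_rot"];T[:3,3]=s["position"];Ti=np.linalg.inv(T@c["T_tool_cam"])
a=np.radians(11.9);R=np.array([[np.cos(a),-np.sin(a)],[np.sin(a),np.cos(a)]])
P=[[*(np.array([.561,-.038])+R@np.array(q)),.048] for q in((.03,.05),(-.03,.05),(-.03,-.05),(.03,-.05))]
print(s["position"],cv2.projectPoints(np.array(P),cv2.Rodrigues(Ti[:3,:3])[0],Ti[:3,3],K,d)[0].reshape(-1,2)*.625+[400,0])
```

```text
[ 0.55695847 -0.02807747  0.2667147 ] [[623.87606442  85.87020954]
 [586.17459932  85.8674396 ]
 [587.52219993 144.3871132 ]
 [622.3628666  144.40729364]]
```

View pics/w2.png

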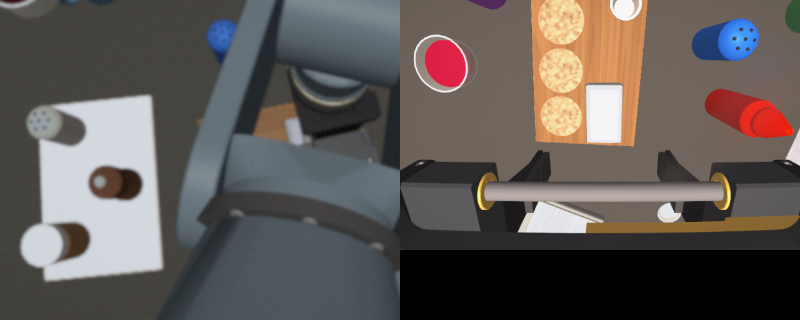

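The wrist view shows the empty corks and the tin's top at (586-622, 85-144), matching the prediction. The top view shows all three standing on the board. I'll go down for the tin.

Request:
{"name": "step_arm", "arguments": {
  "steps": [
    [-0.035,0.006,0.12,0,0,0,-1],
    [-0.035,0.006,0.25,0,0,0,-1],
    [-0.035,0.006,0.38,0,0,0,-1],
    [-0.035,0.006,0.5,0,0,0,-1],
    [-0.035,0.006,0.6,0,0,0,-1],
    [-0.035,0.006,0.66,0,0,0,-1],
    [-0.035,0.006,0.66,0,0,0,-1],
    [-0.035,0.006,0.66,0,0,0,-1]
  ]
}}

```text
time_s: 20.83
position: [0.5612, -0.0376, 0.0691]
tcp_rot: [[-0.207, 0.978, -0.002], [0.978, 0.207, 0.001], [0.001, -0.002, -1.0]]
force: [0.7, 0.5, -0.1]
opening: 0.999
grasp_force: 0.0
```

Request:
{"name": "step_arm", "arguments": {
  "steps": [
    [0,0,0.05,0,0,0,-1],
    [0,0,0.08,0,0,0,-1],
    [0,0,0.102,0,0,0,-1],
    [0,0,0.102,0,0,0,-1],
    [0,0,0.102,0,0,0,-1]
  ]
}}

```text
time_s: 21.25
position: [0.5622, -0.0388, 0.0396]
tcp_rot: [[-0.206, 0.979, 0.001], [0.979, 0.206, -0.0], [-0.0, 0.001, -1.0]]
force: [-0.7, 0.2, 0.6]
opening: 1.001
grasp_force: 0.0
```

Request:
{"name": "step_arm", "arguments": {
  "steps": [
    [0,0,0,0,0,0,1],
    [0,0,0,0,0,0,1],
    [0,0,0,0,0,0,1],
    [0,0,0,0,0,0,1],
    [0,0,0,0,0,0,1],
    [0,0,0,0,0,0,1],
    [0,0,0,0,0,0,1],
    [0,0,0,0,0,0,1]
  ]
}}

```text
time_s: 21.92
position: [0.5612, -0.0389, 0.0392]
tcp_rot: [[-0.206, 0.979, -0.002], [0.979, 0.206, 0.0], [0.0, -0.002, -1.0]]
force: [-2.5, -1.6, 4.4]
opening: 0.686
grasp_force: 30.0
```

Request:
{"name": "step_arm", "arguments": {
  "steps": [
    [0,0,-0.06,0,0,0,1],
    [0,0,-0.16,0,0,0,1],
    [0,0,-0.27,0,0,0,1],
    [0,0,-0.36,0,0,0,1],
    [0,0,-0.4,0,0,0,1],
    [0,0,-0.4,0,0,0,1]
  ]
}}

```text
time_s: 22.42
position: [0.5645, -0.0393, 0.162]
tcp_rot: [[-0.206, 0.979, 0.008], [0.979, 0.206, -0.002], [-0.003, 0.007, -1.0]]
force: [0.6, -1.4, -3.5]
opening: 0.684
grasp_force: 30.0
```

Request:
{"name": "step_arm", "arguments": {
  "steps": [
    [-0.09,-0.032,0,0,0,0,1],
    [-0.21,-0.075,0,0,0,0,1],
    [-0.33,-0.118,0,0,0,0,1],
    [-0.45,-0.161,0,0,0,0,1],
    [-0.57,-0.204,0,0,0,0,1],
    [-0.69,-0.247,0,0,0,0,1],
    [-0.8,-0.287,0,0,0,0,1],
    [-0.88,-0.315,0,0,0,0,1]
  ]
}}

```text
time_s: 23.08
position: [0.5228, -0.3197, 0.1569]
tcp_rot: [[-0.204, 0.979, -0.001], [0.979, 0.204, 0.0], [0.0, -0.001, -1.0]]
force: [0.3, -0.1, -3.3]
opening: 0.688
grasp_force: 30.0
```

Request:
{"name": "step_arm", "arguments": {
  "steps": [
    [-0.03,-0.01,0,0,0,0,1],
    [-0.055,-0.02,0,0,0,0,1],
    [-0.055,-0.02,0,0,0,0,1],
    [-0.055,-0.02,0,0,0,0,1],
    [-0.055,-0.02,0,0,0,0,1]
  ]
}}

```text
time_s: 23.5
position: [0.5213, -0.332, 0.1584]
tcp_rot: [[-0.207, 0.978, -0.001], [0.978, 0.207, 0.002], [0.002, -0.001, -1.0]]
force: [0.1, 0.0, -2.4]
opening: 0.69
grasp_force: 30.0
```

Request:
{"name": "step_arm", "arguments": {
  "steps": [
    [-0.005,0,0.07,0,0,0,1],
    [-0.005,0,0.16,0,0,0,1],
    [-0.005,0,0.23,0,0,0,1],
    [-0.005,0,0.29,0,0,0,1],
    [-0.005,0,0.32,0,0,0,1],
    [-0.005,0,0.337,0,0,0,1],
    [-0.005,0,0.337,0,0,0,1],
    [-0.005,0,0.337,0,0,0,1]
  ]
}}

```text
time_s: 24.17
position: [0.5225, -0.3353, 0.0588]
tcp_rot: [[-0.207, 0.978, 0.001], [0.978, 0.207, -0.001], [-0.001, 0.001, -1.0]]
force: [0.3, -0.2, -2.6]
opening: 0.688
grasp_force: 30.0
```

Request:
{"name": "step_arm", "arguments": {
  "steps": [
    [0,0,0.004,0,0,0,1],
    [0,0,0.004,0,0,0,1],
    [0,0,0.004,0,0,0,-1],
    [0,0,0.004,0,0,0,-1],
    [0,0,0.004,0,0,0,-1],
    [0,0,0.004,0,0,0,-1],
    [0,0,0.004,0,0,0,-1],
    [0,0,0.004,0,0,0,-1]
  ]
}}

```text
time_s: 24.83
position: [0.5217, -0.3356, 0.0569]
tcp_rot: [[-0.206, 0.979, 0.0], [0.979, 0.206, -0.0], [-0.0, 0.0, -1.0]]
force: [0.5, -0.7, 1.2]
opening: 0.986
grasp_force: 0.0
```

Request:
{"name": "step_arm", "arguments": {
  "steps": [
    [0,0,0.0,0,0,0,-1],
    [0,0,-0.06,0,0,0,-1],
    [0,0,-0.17,0,0,0,-1],
    [0,0,-0.3,0,0,0,-1],
    [0,0,-0.43,0,0,0,-1],
    [0,0,-0.56,0,0,0,-1],
    [0,0,-0.66,0,0,0,-1],
    [0,0,-0.7,0,0,0,-1]
  ]
}}

```text
time_s: 25.5
position: [0.5234, -0.337, 0.2725]
tcp_rot: [[-0.206, 0.979, 0.007], [0.979, 0.206, -0.006], [-0.008, 0.006, -1.0]]
force: [1.8, 0.5, 0.8]
opening: 0.997
grasp_force: 0.0
```

Request:
{"name": "step_arm", "arguments": {
  "steps": [
    [-0.1,-0.05,0,0,0,0.1,-1],
    [-0.2,-0.1,0,0,0,0.2,-1],
    [-0.3,-0.2,0,0,0,0.264,-1],
    [-0.3,-0.2,0,0,0,0.264,-1],
    [-0.3,-0.2,0,0,0,0.264,-1],
    [-0.3,-0.2,0,0,0,0.264,-1]
  ]
}}

```text
time_s: 26.0
position: [0.4811, -0.4356, 0.2664]
tcp_rot: [[0.001, 1.0, -0.0], [1.0, -0.001, 0.002], [0.002, -0.0, -1.0]]
force: [0.3, -0.2, -1.0]
opening: 0.999
grasp_force: 0.0
```

Run:
```python
from rig import *
from h import *
s=read_state();c=capture("wrist");pickle.dump((s,c),open("w3.pkl","wb"))
cv2.imwrite("pics/w3.png",c["image"][:,:,::-1]);t=capture("top");pickle.dump(t,open("t3.pkl","wb"));cv2.imwrite("pics/t3.png",t["image"][:,:,::-1])
print(s["position"],s["tcp_rot"][:,0],s["time_s"])
```

```text
[ 0.48108335 -0.43563492  0.26636494] [8.02574738e-04 9.99998505e-01 1.53149587e-03] 26.0
```

View pics/w3.png

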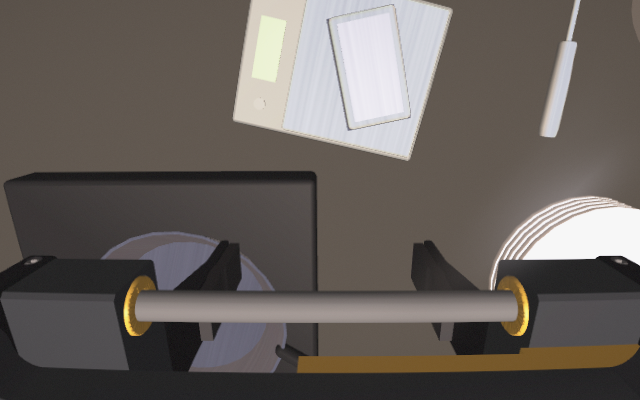

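The wrist view shows the tin flat on the pan, with corners (328,19), (393,5), (411,117), (349,129). The pan corners are (283,129), (408,158), (452,9).

Run:
```python
from h import *
s,c=pickle.load(open("w3.pkl","rb"));T=np.eye(4);T[:3,:3]=s["tcp_rot"];T[:3,3]=s["position"];T=T@c["T_tool_cam"]
p=px2w(c,[(283,129),(408,158),(452,9)],.026,T);print(p,(p[0]+p[2])/2,np.linalg.norm(p[1]-p[0]),np.linalg.norm(p[2]-p[1]))
print(px2w(c,[(328,19),(393,5),(411,117),(349,129)],.066,T).mean(0))
t=cv2.imread("pics/t3.png")
cv2.imwrite("pics/t3c.png",np.hstack([cv2.resize(t[160:320,120:240],(450,600),interpolation=cv2.INTER_CUBIC),cv2.resize(t[170:280,420:510],(350,428),interpolation=cv2.INTER_CUBIC).copy() if 0 else cv2.copyMakeBorder(cv2.resize(t[170:280,420:510],(350,428),interpolation=cv2.INTER_CUBIC),0,172,0,0,0)]))
```

```text
[[ 0.43608522 -0.38998369  0.026     ]
 [ 0.56930048 -0.42072869  0.026     ]
 [ 0.60350382 -0.27426121  0.026     ]] [ 0.51979452 -0.33212245  0.026     ] 0.13671708524087073 0.15040808286376162
[ 0.52127227 -0.33320495  0.066     ]
```

View pics/t3c.png

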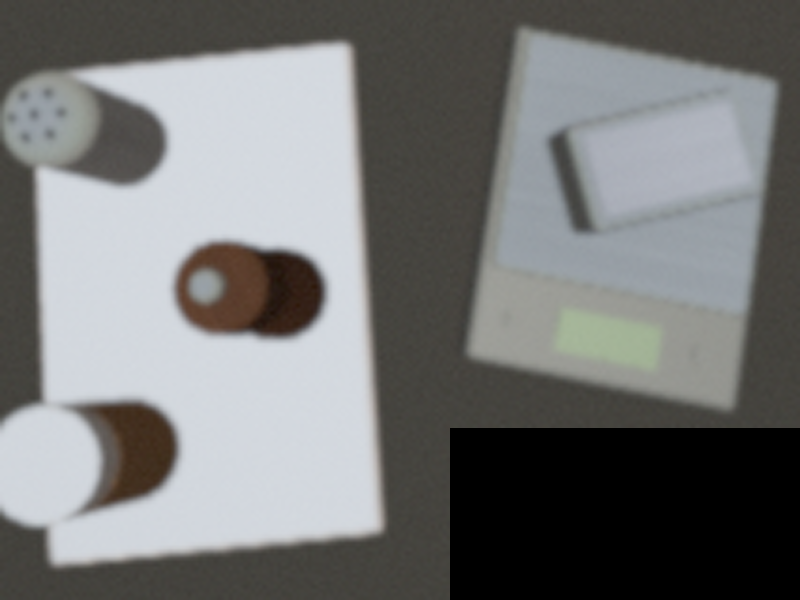

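Both views put the tin within about 2 mm of the pan's centre, and the three are well inside the board. Now I'll return the jar.

Request:
{"name": "step_arm", "arguments": {
  "steps": [
    [0.1,0,0,0,0,0,-1],
    [0.22,0,0,0,0,0,-1],
    [0.34,0,0,0,0,0,-1],
    [0.46,0,0,0,0,0,-1],
    [0.58,-0.02,0,0,0,0,-1],
    [0.7,-0.04,0,0,0,0,-1],
    [0.82,-0.06,0,0,0,0,-1],
    [0.93,-0.08,0,0,0,0,-1]
  ]
}}

```text
time_s: 26.77
position: [0.4569, -0.1534, 0.2669]
tcp_rot: [[-0.002, 1.0, -0.0], [1.0, 0.002, 0.001], [0.001, -0.0, -1.0]]
force: [0.7, 0.2, -0.6]
opening: 0.998
grasp_force: 0.0
```

Request:
{"name": "step_arm", "arguments": {
  "steps": [
    [0.12,0,0,0,0,0,-1],
    [0.24,0,0,0,0,0,-1],
    [0.36,0,0,0,0,0,-1],
    [0.48,0,0,0,0,0,-1],
    [0.6,-0.02,0,0,0,0,-1],
    [0.72,-0.04,0,0,0,0,-1],
    [0.84,-0.06,0,0,0,0,-1],
    [0.96,-0.08,0,0,0,0,-1]
  ]
}}

```text
time_s: 27.43
position: [0.4322, 0.1339, 0.2671]
tcp_rot: [[-0.002, 1.0, 0.0], [1.0, 0.002, 0.0], [0.0, 0.0, -1.0]]
force: [0.4, 0.7, 0.1]
opening: 1.001
grasp_force: 0.0
```

Request:
{"name": "step_arm", "arguments": {
  "steps": [
    [0.12,-0.02,0,0,0,0,-1],
    [0.24,-0.04,0,0,0,0,-1],
    [0.36,-0.06,0,0,0,0,-1],
    [0.48,-0.08,0,0,0,0,-1],
    [0.6,-0.1,0,0,0,0,-1],
    [0.72,-0.12,0,0,0,0,-1],
    [0.8,-0.14,0,0,0,0,-1],
    [0.83,-0.16,0,0,0,0,-1]
  ]
}}

```text
time_s: 28.1
position: [0.3838, 0.3842, 0.267]
tcp_rot: [[-0.005, 1.0, 0.001], [1.0, 0.005, 0.002], [0.002, 0.001, -1.0]]
force: [0.2, 0.0, -0.0]
opening: 1.002
grasp_force: 0.0
```

Request:
{"name": "step_arm", "arguments": {
  "steps": [
    [0,0,0,0,0,0,-1],
    [0,0,0,0,0,0,-1],
    [0,0,0,0,0,0,-1]
  ]
}}

```text
time_s: 28.35
position: [0.3851, 0.379, 0.2667]
tcp_rot: [[-0.0, 1.0, -0.0], [1.0, 0.0, -0.001], [-0.001, -0.0, -1.0]]
force: [-0.3, 0.1, 0.6]
opening: 0.999
grasp_force: 0.0
```

Request:
{"name": "step_arm", "arguments": {
  "steps": [
    [0.003,0,0.11,0,0,0,-1],
    [0.003,0,0.23,0,0,0,-1],
    [0.003,0,0.35,0,0,0,-1],
    [0.003,0,0.45,0,0,0,-1],
    [0.003,0,0.53,0,0,0,-1],
    [0.003,0,0.564,0,0,0,-1],
    [0.003,0,0.564,0,0,0,-1],
    [0.003,0,0.564,0,0,0,-1]
  ]
}}

```text
time_s: 29.02
position: [0.3863, 0.3803, 0.0979]
tcp_rot: [[0.001, 1.0, 0.0], [1.0, -0.001, -0.0], [-0.0, 0.0, -1.0]]
force: [0.6, -0.2, -0.4]
opening: 0.999
grasp_force: 0.0
```

Request:
{"name": "step_arm", "arguments": {
  "steps": [
    [0,0,0,0,0,0,1],
    [0,0,0,0,0,0,1],
    [0,0,0,0,0,0,1],
    [0,0,0,0,0,0,1],
    [0,0,0,0,0,0,1],
    [0,0,0,0,0,0,1],
    [0,0,0,0,0,0,1],
    [0,0,0,0,0,0,1]
  ]
}}

```text
time_s: 29.68
position: [0.3857, 0.3813, 0.0984]
tcp_rot: [[-0.0, 1.0, 0.001], [1.0, 0.0, 0.001], [0.001, 0.001, -1.0]]
force: [0.3, -0.5, 6.0]
opening: 0.704
grasp_force: 30.0
```

Request:
{"name": "step_arm", "arguments": {
  "steps": [
    [0,0,-0.06,0,0,0,1],
    [0,0,-0.16,0,0,0,1],
    [0,0,-0.28,0,0,0,1],
    [0,0,-0.4,0,0,0,1],
    [0,0,-0.49,0,0,0,1],
    [0,0,-0.533,0,0,0,1],
    [0,0,-0.533,0,0,0,1]
  ]
}}

```text
time_s: 30.27
position: [0.3867, 0.3819, 0.2603]
tcp_rot: [[-0.0, 1.0, 0.005], [1.0, 0.0, 0.003], [0.003, 0.005, -1.0]]
force: [0.7, 0.2, -4.4]
opening: 0.708
grasp_force: 30.0
```

Request:
{"name": "step_arm", "arguments": {
  "steps": [
    [-0.09,0.02,0,0,0,0,1],
    [-0.21,0.048,0,0,0,0,1],
    [-0.33,0.075,0,0,0,0,1],
    [-0.45,0.103,0,0,0,0,1],
    [-0.57,0.13,0,0,0,0,1],
    [-0.69,0.157,0,0,0,0,1],
    [-0.81,0.185,0,0,0,0,1],
    [-0.93,0.212,0,0,0,0,1]
  ]
}}

```text
time_s: 30.93
position: [0.4476, 0.1003, 0.2554]
tcp_rot: [[-0.0, 1.0, -0.004], [1.0, 0.0, 0.0], [0.0, -0.004, -1.0]]
force: [1.2, 0.4, -4.2]
opening: 0.708
grasp_force: 30.0
```

Request:
{"name": "step_arm", "arguments": {
  "steps": [
    [-0.12,0.027,0,0,0,0,1],
    [-0.24,0.055,0,0,0,0,1],
    [-0.36,0.082,0,0,0,0,1],
    [-0.46,0.105,0,0,0,0,1],
    [-0.53,0.12,0,0,0,0,1],
    [-0.56,0.128,0,0,0,0,1],
    [-0.56,0.128,0,0,0,0,1],
    [-0.56,0.128,0,0,0,0,1]
  ]
}}

```text
time_s: 31.6
position: [0.4862, -0.0653, 0.256]
tcp_rot: [[0.001, 1.0, -0.004], [1.0, -0.001, 0.002], [0.002, -0.004, -1.0]]
force: [0.3, 0.5, -3.8]
opening: 0.706
grasp_force: 30.0
```

Request:
{"name": "step_arm", "arguments": {
  "steps": [
    [0,0,0.08,0,0,0,1],
    [0,0,0.18,0,0,0,1],
    [0,0,0.28,0,0,0,1],
    [0,0,0.38,0,0,0,1],
    [0,0,0.45,0,0,0,1],
    [0,0,0.5,0,0,0,1],
    [0,0,0.53,0,0,0,1],
    [0,0,0.53,0,0,0,1]
  ]
}}

```text
time_s: 32.27
position: [0.4859, -0.0641, 0.0967]
tcp_rot: [[-0.002, 1.0, -0.005], [1.0, 0.002, 0.002], [0.002, -0.005, -1.0]]
force: [0.7, -0.0, -3.9]
opening: 0.711
grasp_force: 30.0
```

Request:
{"name": "step_arm", "arguments": {
  "steps": [
    [-0.005,0.001,0.006,0,0,0,1],
    [-0.005,0.001,0.006,0,0,0,1],
    [-0.005,0.001,0.006,0,0,0,-1],
    [-0.005,0.001,0.006,0,0,0,-1],
    [-0.005,0.001,0.006,0,0,0,-1],
    [-0.005,0.001,0.006,0,0,0,-1],
    [-0.005,0.001,0.006,0,0,0,-1],
    [-0.005,0.001,0.006,0,0,0,-1]
  ]
}}

```text
time_s: 32.93
position: [0.488, -0.0677, 0.097]
tcp_rot: [[0.0, 1.0, 0.001], [1.0, -0.0, -0.0], [-0.0, 0.001, -1.0]]
force: [0.4, -0.1, -0.5]
opening: 0.988
grasp_force: 0.0
```

Request:
{"name": "step_arm", "arguments": {
  "steps": [
    [0,0,0,0,0,0,-1],
    [0,0,-0.06,0,0,0,-1],
    [0,0,-0.16,0,0,0,-1],
    [0,0,-0.28,0,0,0,-1],
    [0,0,-0.4,0,0,0,-1],
    [0,0,-0.5,0,0,0,-1],
    [0,0,-0.567,0,0,0,-1],
    [0,0,-0.567,0,0,0,-1]
  ]
}}

```text
time_s: 33.6
position: [0.4903, -0.0684, 0.2713]
tcp_rot: [[-0.0, 1.0, 0.01], [1.0, 0.0, -0.004], [-0.004, 0.01, -1.0]]
force: [0.4, -0.1, 0.1]
opening: 0.996
grasp_force: 0.0
```

Request:
{"name": "step_arm", "arguments": {
  "steps": [
    [0.1,-0.003,0,0,0,0,-1],
    [0.22,-0.007,0,0,0,0,-1],
    [0.34,-0.011,0,0,0,0,-1],
    [0.46,-0.015,0,0,0,0,-1],
    [0.58,-0.019,0,0,0,0,-1],
    [0.7,-0.023,0,0,0,0,-1],
    [0.82,-0.027,0,0,0,0,-1],
    [0.94,-0.03,0,0,0,0,-1]
  ]
}}

```text
time_s: 34.27
position: [0.4776, 0.216, 0.2654]
tcp_rot: [[0.0, 1.0, -0.002], [1.0, -0.0, -0.001], [-0.001, -0.002, -1.0]]
force: [-0.1, -0.4, -0.7]
opening: 0.999
grasp_force: 0.0
```

Request:
{"name": "step_arm", "arguments": {
  "steps": [
    [0.12,0,0,0,0,0,-1],
    [0.2,0,0,0,0,0,-1],
    [0.247,0,0,0,0,0,-1],
    [0.247,0,0,0,0,0,-1],
    [0.247,0,0,0,0,0,-1],
    [0.247,0,0,0,0,0,-1]
  ]
}}

```text
time_s: 34.77
position: [0.4785, 0.2873, 0.266]
tcp_rot: [[0.001, 1.0, -0.002], [1.0, -0.001, -0.001], [-0.001, -0.002, -1.0]]
force: [-0.2, -0.7, -0.2]
opening: 1.003
grasp_force: 0.0
```

Request:
{"name": "step_arm", "arguments": {
  "steps": [
    [0.005,-0.004,0.1,0,0,0,-1],
    [0.005,-0.004,0.22,0,0,0,-1],
    [0.005,-0.004,0.33,0,0,0,-1],
    [0.005,-0.004,0.43,0,0,0,-1],
    [0.005,-0.004,0.49,0,0,0,-1],
    [0.005,-0.004,0.528,0,0,0,-1],
    [0.005,-0.004,0.528,0,0,0,-1],
    [0.005,-0.004,0.528,0,0,0,-1]
  ]
}}

```text
time_s: 35.43
position: [0.4781, 0.2892, 0.1085]
tcp_rot: [[0.001, 1.0, -0.0], [1.0, -0.001, -0.0], [-0.0, -0.0, -1.0]]
force: [0.7, 0.1, 0.4]
opening: 1.002
grasp_force: 0.0
```

Request:
{"name": "step_arm", "arguments": {
  "steps": [
    [0,0,0,0,0,0,1],
    [0,0,0,0,0,0,1],
    [0,0,0,0,0,0,1],
    [0,0,0,0,0,0,1],
    [0,0,0,0,0,0,1],
    [0,0,0,0,0,0,1],
    [0,0,0,0,0,0,1],
    [0,0,0,0,0,0,1]
  ]
}}

```text
time_s: 36.1
position: [0.4775, 0.2902, 0.1087]
tcp_rot: [[-0.0, 1.0, 0.0], [1.0, 0.0, 0.0], [0.0, 0.0, -1.0]]
force: [-1.5, -0.5, 2.2]
opening: 0.587
grasp_force: 30.0
```

Request:
{"name": "step_arm", "arguments": {
  "steps": [
    [0,0,-0.06,0,0,0,1],
    [0,0,-0.16,0,0,0,1],
    [0,0,-0.28,0,0,0,1],
    [0,0,-0.4,0,0,0,1],
    [0,0,-0.49,0,0,0,1],
    [0,0,-0.533,0,0,0,1],
    [0,0,-0.533,0,0,0,1]
  ]
}}

```text
time_s: 36.68
position: [0.4792, 0.2907, 0.2714]
tcp_rot: [[-0.0, 1.0, 0.007], [1.0, 0.0, 0.002], [0.002, 0.007, -1.0]]
force: [-0.0, 0.7, -3.4]
opening: 0.587
grasp_force: 30.0
```

Request:
{"name": "step_arm", "arguments": {
  "steps": [
    [-0.09,0,0,0,0,0,1],
    [-0.21,0,0,0,0,0,1],
    [-0.33,0,0,0,0,0,1],
    [-0.45,0,0,0,0,0,1],
    [-0.57,0,0,0,0,0,1],
    [-0.69,0,0,0,0,0,1],
    [-0.8,0,0,0,0,0,1],
    [-0.88,0,0,0,0,0,1]
  ]
}}

```text
time_s: 37.35
position: [0.4761, 0.0236, 0.2662]
tcp_rot: [[0.001, 1.0, -0.004], [1.0, -0.001, -0.0], [-0.0, -0.004, -1.0]]
force: [0.8, 0.1, -2.3]
opening: 0.584
grasp_force: 30.0
```

Request:
{"name": "step_arm", "arguments": {
  "steps": [
    [-0.02,0,0,0,0,0,1],
    [-0.033,0,0,0,0,0,1],
    [-0.033,0,0,0,0,0,1],
    [-0.033,0,0,0,0,0,1],
    [-0.033,0,0,0,0,0,1]
  ]
}}

```text
time_s: 37.77
position: [0.4772, 0.0174, 0.2678]
tcp_rot: [[-0.001, 1.0, -0.001], [1.0, 0.001, 0.001], [0.001, -0.001, -1.0]]
force: [-0.9, 0.6, -2.8]
opening: 0.587
grasp_force: 30.0
```

Request:
{"name": "step_arm", "arguments": {
  "steps": [
    [0,0,0.08,0,0,0,1],
    [0,0,0.18,0,0,0,1],
    [0,0,0.28,0,0,0,1],
    [0,0,0.38,0,0,0,1],
    [0,0,0.45,0,0,0,1],
    [0,0,0.5,0,0,0,1],
    [0,0,0.535,0,0,0,1],
    [0,0,0.535,0,0,0,1]
  ]
}}

```text
time_s: 38.43
position: [0.4768, 0.0174, 0.1059]
tcp_rot: [[-0.002, 1.0, -0.003], [1.0, 0.002, 0.001], [0.001, -0.003, -1.0]]
force: [-0.6, -0.1, -3.7]
opening: 0.586
grasp_force: 30.0
```

Request:
{"name": "step_arm", "arguments": {
  "steps": [
    [-0.003,0,0.005,0,0,0,1],
    [-0.003,0,0.005,0,0,0,1],
    [-0.003,0,0.005,0,0,0,-1],
    [-0.003,0,0.005,0,0,0,-1],
    [-0.003,0,0.005,0,0,0,-1],
    [-0.003,0,0.005,0,0,0,-1],
    [-0.003,0,0.005,0,0,0,-1],
    [-0.003,0,0.005,0,0,0,-1]
  ]
}}

```text
time_s: 39.1
position: [0.4778, 0.0152, 0.1066]
tcp_rot: [[0.0, 1.0, 0.001], [1.0, -0.0, -0.0], [-0.0, 0.001, -1.0]]
force: [-0.4, 0.2, 0.6]
opening: 0.945
grasp_force: 0.0
```

Request:
{"name": "step_arm", "arguments": {
  "steps": [
    [0,0,0,0,0,0,-1],
    [0,0,-0.06,0,0,0,-1],
    [0,0,-0.16,0,0,0,-1],
    [0,0,-0.28,0,0,0,-1],
    [0,0,-0.4,0,0,0,-1],
    [0,0,-0.5,0,0,0,-1],
    [0,0,-0.567,0,0,0,-1],
    [0,0,-0.567,0,0,0,-1]
  ]
}}

```text
time_s: 39.77
position: [0.4802, 0.0148, 0.2808]
tcp_rot: [[-0.0, 1.0, 0.01], [1.0, 0.0, -0.002], [-0.002, 0.01, -1.0]]
force: [0.6, -0.7, 0.6]
opening: 0.999
grasp_force: 0.0
```

Request:
{"name": "step_arm", "arguments": {
  "steps": [
    [0.1,0.025,0,0,0,0,-1],
    [0.22,0.055,0,0,0,0,-1],
    [0.34,0.085,0,0,0,0,-1],
    [0.46,0.115,0,0,0,0,-1],
    [0.58,0.145,0,0,0,0,-1],
    [0.7,0.175,0,0,0,0,-1],
    [0.82,0.205,0,0,0,0,-1],
    [0.94,0.235,0,0,0,0,-1]
  ]
}}

```text
time_s: 40.43
position: [0.5475, 0.2988, 0.2746]
tcp_rot: [[-0.0, 1.0, -0.003], [1.0, 0.0, -0.001], [-0.001, -0.003, -1.0]]
force: [0.6, 0.9, -0.3]
opening: 1.0
grasp_force: 0.0
```

Request:
{"name": "step_arm", "arguments": {
  "steps": [
    [0.12,0.03,0,0,0,0,-1],
    [0.22,0.055,0,0,0,0,-1],
    [0.28,0.07,0,0,0,0,-1],
    [0.303,0.075,0,0,0,0,-1],
    [0.303,0.075,0,0,0,0,-1],
    [0.303,0.075,0,0,0,0,-1],
    [0.303,0.075,0,0,0,0,-1]
  ]
}}

```text
time_s: 41.02
position: [0.5702, 0.3865, 0.2757]
tcp_rot: [[0.001, 1.0, -0.002], [1.0, -0.001, -0.001], [-0.001, -0.002, -1.0]]
force: [-0.3, -0.2, 0.3]
opening: 0.999
grasp_force: 0.0
```

Request:
{"name": "step_arm", "arguments": {
  "steps": [
    [0.009,0,0.12,0,0,0,-1],
    [0.009,0,0.25,0,0,0,-1],
    [0.009,0,0.38,0,0,0,-1],
    [0.009,0,0.49,0,0,0,-1],
    [0.009,0,0.56,0,0,0,-1],
    [0.009,0,0.602,0,0,0,-1],
    [0.009,0,0.602,0,0,0,-1],
    [0.009,0,0.602,0,0,0,-1]
  ]
}}

```text
time_s: 41.68
position: [0.5711, 0.3901, 0.0962]
tcp_rot: [[0.001, 1.0, 0.0], [1.0, -0.001, -0.0], [-0.0, 0.0, -1.0]]
force: [0.8, 0.8, 0.6]
opening: 0.999
grasp_force: 0.0
```

Request:
{"name": "step_arm", "arguments": {
  "steps": [
    [0,0,0,0,0,0,1],
    [0,0,0,0,0,0,1],
    [0,0,0,0,0,0,1],
    [0,0,0,0,0,0,1],
    [0,0,0,0,0,0,1],
    [0,0,0,0,0,0,1],
    [0,0,0,0,0,0,1],
    [0,0,0,0,0,0,1]
  ]
}}

```text
time_s: 42.35
position: [0.5709, 0.391, 0.0962]
tcp_rot: [[0.0, 1.0, 0.001], [1.0, -0.0, 0.0], [0.0, 0.001, -1.0]]
force: [-0.4, -0.1, 3.3]
opening: 0.616
grasp_force: 30.0
```

Request:
{"name": "step_arm", "arguments": {
  "steps": [
    [0,0,-0.06,0,0,0,1],
    [0,0,-0.16,0,0,0,1],
    [0,0,-0.28,0,0,0,1],
    [0,0,-0.4,0,0,0,1],
    [0,0,-0.49,0,0,0,1],
    [0,0,-0.533,0,0,0,1],
    [0,0,-0.533,0,0,0,1]
  ]
}}

```text
time_s: 42.93
position: [0.5723, 0.3918, 0.2599]
tcp_rot: [[-0.0, 1.0, 0.007], [1.0, 0.0, 0.003], [0.003, 0.007, -1.0]]
force: [0.2, 0.9, -2.3]
opening: 0.614
grasp_force: 30.0
```

Request:
{"name": "step_arm", "arguments": {
  "steps": [
    [-0.09,-0.033,0,0,0,0,1],
    [-0.21,-0.078,0,0,0,0,1],
    [-0.33,-0.122,0,0,0,0,1],
    [-0.45,-0.167,0,0,0,0,1],
    [-0.57,-0.211,0,0,0,0,1],
    [-0.69,-0.256,0,0,0,0,1],
    [-0.81,-0.3,0,0,0,0,1],
    [-0.9,-0.333,0,0,0,0,1]
  ]
}}

```text
time_s: 43.6
position: [0.4676, 0.1186, 0.2538]
tcp_rot: [[0.0, 1.0, -0.005], [1.0, -0.0, -0.001], [-0.001, -0.005, -1.0]]
force: [0.9, -0.1, -1.4]
opening: 0.611
grasp_force: 30.0
```

Request:
{"name": "step_arm", "arguments": {
  "steps": [
    [-0.06,-0.02,0,0,0,0,1],
    [-0.088,-0.033,0,0,0,0,1],
    [-0.088,-0.033,0,0,0,0,1],
    [-0.088,-0.033,0,0,0,0,1],
    [-0.088,-0.033,0,0,0,0,1]
  ]
}}

```text
time_s: 44.02
position: [0.4612, 0.0953, 0.2553]
tcp_rot: [[-0.001, 1.0, -0.0], [1.0, 0.001, 0.001], [0.001, -0.0, -1.0]]
force: [-0.0, -0.1, -1.5]
opening: 0.615
grasp_force: 30.0
```

Request:
{"name": "step_arm", "arguments": {
  "steps": [
    [0,0,0.08,0,0,0,1],
    [0,0,0.18,0,0,0,1],
    [0,0,0.28,0,0,0,1],
    [0,0,0.38,0,0,0,1],
    [0,0,0.45,0,0,0,1],
    [0,0,0.5,0,0,0,1],
    [0,0,0.535,0,0,0,1],
    [0,0,0.535,0,0,0,1]
  ]
}}

```text
time_s: 44.68
position: [0.4608, 0.0956, 0.093]
tcp_rot: [[-0.002, 1.0, -0.003], [1.0, 0.002, 0.0], [0.0, -0.003, -1.0]]
force: [-0.0, 0.7, -1.6]
opening: 0.613
grasp_force: 30.4
```

Request:
{"name": "step_arm", "arguments": {
  "steps": [
    [-0.003,0,0.003,0,0,0,1],
    [-0.003,0,0.003,0,0,0,1],
    [-0.003,0,0.003,0,0,0,-1],
    [-0.003,0,0.003,0,0,0,-1],
    [-0.003,0,0.003,0,0,0,-1],
    [-0.003,0,0.003,0,0,0,-1],
    [-0.003,0,0.003,0,0,0,-1],
    [-0.003,0,0.003,0,0,0,-1]
  ]
}}

```text
time_s: 45.35
position: [0.4609, 0.0935, 0.0945]
tcp_rot: [[0.0, 1.0, 0.001], [1.0, -0.0, -0.0], [-0.0, 0.001, -1.0]]
force: [0.8, -0.5, -0.6]
opening: 0.956
grasp_force: 0.0
```

Request:
{"name": "step_arm", "arguments": {
  "steps": [
    [0,0,0,0,0,0,-1],
    [0,0,-0.06,0,0,0,-1],
    [0,0,-0.16,0,0,0,-1],
    [0,0,-0.28,0,0,0,-1],
    [0,0,-0.4,0,0,0,-1],
    [0,0,-0.5,0,0,0,-1],
    [0,0,-0.6,0,0,0,-1],
    [0,0,-0.6,0,0,0,-1]
  ]
}}

```text
time_s: 46.02
position: [0.4641, 0.0935, 0.2799]
tcp_rot: [[-0.0, 1.0, 0.013], [1.0, 0.0, -0.0], [-0.0, 0.013, -1.0]]
force: [0.2, 0.1, -0.2]
opening: 1.002
grasp_force: 0.0
```

Request:
{"name": "step_arm", "arguments": {
  "steps": [
    [0.1,0,0,0,0,0,-1],
    [0.22,0,0,0,0,0,-1],
    [0.34,0,0,0,0,0,-1],
    [0.46,0,0,0,0,0,-1],
    [0.58,0,0,0,0,0,-1],
    [0.7,0,0,0,0,0,-1],
    [0.82,0,0,0,0,0,-1],
    [0.94,0,0,0,0,0,-1]
  ]
}}

```text
time_s: 46.68
position: [0.46, 0.3771, 0.2733]
tcp_rot: [[-0.0, 1.0, -0.001], [1.0, 0.0, -0.001], [-0.001, -0.001, -1.0]]
force: [-0.6, -1.3, 0.0]
opening: 1.002
grasp_force: 0.0
```

Request:
{"name": "step_arm", "arguments": {
  "steps": [
    [0.1,0,0,0,0,0,-1],
    [0.15,0,0,0,0,0,-1],
    [0.15,0,0,0,0,0,-1],
    [0.15,0,0,0,0,0,-1]
  ]
}}

```text
time_s: 47.02
position: [0.46, 0.4207, 0.273]
tcp_rot: [[-0.002, 1.0, -0.002], [1.0, 0.002, -0.002], [-0.002, -0.002, -1.0]]
force: [0.6, -0.1, -1.1]
opening: 0.998
grasp_force: 0.0
```

Run:
```python
from rig import *
import cv2,numpy as np
t=capture("top")["image"];a=cv2.imread("pics/top.png")
f=lambda i:cv2.resize(i[165:275,240:385],None,fx=2.7,fy=2.7,interpolation=cv2.INTER_CUBIC)
t=np.ascontiguousarray(t[:,:,::-1]);g=cv2.resize(t[170:280,420:510],None,fx=2.7,fy=2.7)
r=np.hstack([f(a),f(t)]);b=np.zeros_like(r);b[:,:g.shape[1]]=g;cv2.imwrite("pics/fin.png",np.vstack([r,b]))
```

```text
(no output)
```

View pics/fin.png

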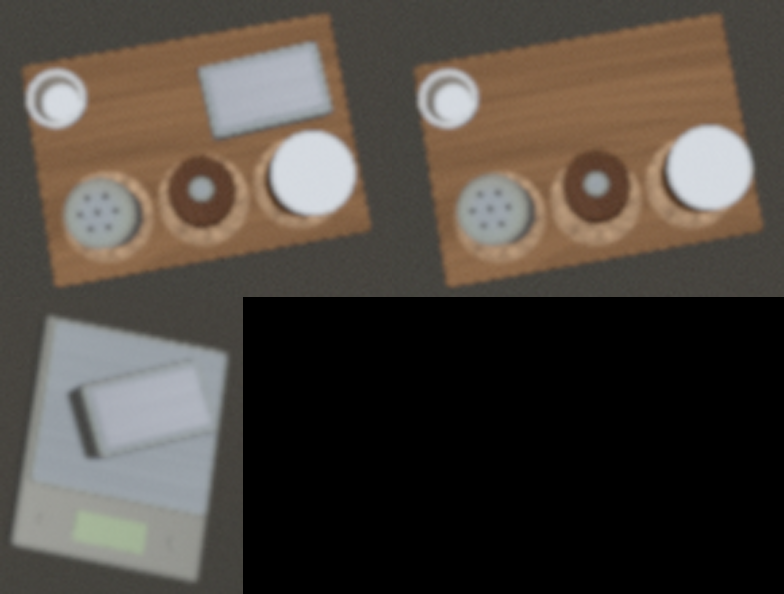

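The left panel is before and the right is after. The shaker, mill and jar tops are within about 5 mm of their starting pixels, the tin is still centred on the pan, and the ramekin hasn't moved. I'll hand in.

```bash
python3 -c "
from rig import *
print(hand_in())"
```

```text
the job is handed in; nothing more can be done
None
```

The job is handed in with no verdict returned: at the last look the tin stood within about 2 mm of the pan's centre, the jar, mill and shaker were upright within about 5 mm of where they started, everything was released, and the ramekin was unmoved; I did not recheck the squeeze bottle, but the arm stayed well clear of it.

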